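Slide the coin plate out over the ledge

ROBOT

A 6-joint arm with a two-finger parallel gripper is mounted at the origin on the work surface. World frame = base frame: x ahead of the robot, y to its left, z up, the work surface at z = 0. Lengths are in m, angles in rad, forces in N, time in s.
With the tool pointing down it reaches from about 0.325 to 0.9 m from the base axis. Payload 3.5 kg.
Tool frame: the origin (TCP) lies midway between the tips of the shut fingers; the grasp point (between the pads) lies env.grasp_offset behind it (env.grasp_offset is the distance from the TCP to the grasp point, in m); z points along the fingers, x is the direction in which the jaws open and shut, and the axes are right-handed (so a half turn about z gives the same grasp; the last joint's range is limited). The gripper opens to 85 mm and grips with 20 to 120 N. Pads are 22 mm wide; open, the fingers measure 114 mm over their backs; the gripper's body (76 mm by 85 mm) begins 54 mm behind the grasp point. The pads swing forward as they close: fully open they stand 13 mm farther back than shut.
Start: joints at [-1.349, 0.276, -0.026, 1.268, 0, 1.467], TCP at [0.199, -0.592, 0.231] pointing down, gripper open.
Joint ranges: [-3.12, 3.12], [-0.85, 1.88], [-1.08, 1.24], [-1.95, 2.15], [-1.57, 1.53], [-3.14, 3.14]. Speed limits (rad/s): [2.57, 2.57, 3.14, 3.14, 3.14, 3.14].

INTERFACE

Orientations are given as a unit quaternion [x, y, z, w].
In Python, from bench import env, gripper_open, gripper_close, snapshot, camera_info, status gives the robot as it stands. Calls block until the motion is done:
- env.move_ptp(position, orientation): joint-space move of the TCP to a pose.
- env.move_straight(position, v=0.15, frame=None): straight line of the TCP; frame=None keeps the orientation; v is the mean speed in m/s.
- env.move_joints(angles): joint-space move.
- gripper_open() and gripper_close(force=None): open the fingers fully, or close them until they stop; force is the grip in N (None keeps the last).
- env.dwell(seconds).
- env.ik(position, orientation): joint angles nearest the present ones, or None.
- snapshot(name): name is "side" or "top" or "wrist"; returns the picture (420x560x3 uint8, red, green, blue); there is no depth.
- camera_info(name): a dict with "fx", "fy", "cx", "cy" (pixels), "extrinsics" (4x4, takes a point from camera to world coordinates); the wrist camera has in their place "hand_eye" (4x4, takes a point from camera to tool coordinates, whose origin is the TCP and whose axes are the tool frame's). Camera axes: x right, y up, looking along -z (the intrinsics and any distortion apply to the point x, -y, -z); pixel columns grow to the right and rows downward; lengths in m; the calibration is good to about 2 mm. The wrist camera is an equidistant fisheye: a pixel r from the principal point sees the ray r / f radians off the axis. A picture is of the moment at which its call begins: read the wrist's pose just before it. camera_info takes no time and is no camera call.
A pose or a line that the arm cannot do raises env.Unreachable and nothing moves.
- env.hand_in(): hands the job in, once; it reports no verdict.
Readings, each from a call of its own:
- status.read_t(): time.
- status.read_q(): joint angles.
- status.read_qvel(): joint speeds.
- status.read_joint_efforts(): joint torques, N m.
- status.read_tcp_pos(): TCP position.
- status.read_tool_rot(): TCP orientation.
- status.read_ft_force(): force on the tool from outside, world axes, zero at the start.
- status.read_torque(): the same for the moment, N m.
- status.read_gripper_width(): opening from 0.0 (shut) to 1.0 (fully open).
Only numpy, scipy, OpenCV 4.12 (cv2) and the standard library are available. Lean on these libraries where they do the work, as an engineer would, in place of code of your own. Each camera call takes 0.05 s, during which the arm holds its last target. There are 200 camera calls.

TASK

Push the red coin plate along the green ledge with the fingertips, towards the ledge's brass-edged end, until its whole white label band sticks out beyond that end while all its coins still lie over the ledge. Keep it flat and roughly square to the ledge, only sliding it, never lifting or tipping it. Leave the blue plate and everything else standing where it is.

Things in the scene. Friction and masses are not known exactly. Their poses are not given: they have to be found in the camera images.
- ledge: Fixed low green display bench (the ledge), flat top 60 mm above the table, no rims. Origin on the table under the middle of the two plates' strip. Its top reaches from -135 to +135 mm along its y and from -115 to +180 mm along its x. The brass-edged end is the +y end (y = +135 mm), on the robot's left; the plates are to be slid along +y.
- ledge_end (a point): Point on the top of the ledge (height 60 mm) on the rim of its brass-edged end, at x = 0, y = +135 mm of the ledge; axes as the ledge's.
- red_plate: Loose red plate, about 0.2 kg, 90 (x) by 130 (y) by 8 mm thick, lying flat on the ledge. Origin: centre of its underside. Its +y end carries a white band 28 mm wide; nine flat 22 mm coins lie behind it, the first beginning 46 mm from that end. Starts 40 to 85 mm short of the brass-edged end, about square, 58 mm to -x or +x of the ledge's origin (blue in the other place). Stays where it is left.
- red_plate_front (a point): Middle of the red plate's +y end face (the white-banded end), at mid-thickness, 65 mm along +y from its origin; axes as the plate's.
- blue_plate: Loose blue plate, same shape, size, band and coins as the red one, lying beside it on the ledge about 26 mm away, to be left alone. Origin: centre of its underside; axes as the red plate's.
- ledge_loupe: Loose black eyeglass loupe, 38 mm across its foot, 42 mm tall, standing on the ledge's far strip (about 150 mm along the ledge's x). Origin: centre of its underside.
- coin_tube: Loose clear coin tube with orange cap, 32 mm across, 58 mm tall, standing on the ledge's far strip. Origin: centre of its underside.
- table_loupe: Loose black loupe as the other, standing on the table to the robot's right. Origin: centre of its underside.
- magnifier: Loose black magnifying glass lying on the table to the right, ring 90 mm across, 14 mm high, handle reaching 153 mm to its -x. Origin: centre of the ring, on the underside.
Not all that is in view belongs to the job. Of the things like the red_plate, leave any that is turquoise; of the rest the smaller one is meant.

How it is judged:
At the end, for the whole second after the job is handed in: The red plate lies flat and at rest on the ledge, its white-banded end 26 to 48 mm beyond the brass-edged end, within 0.2 rad of square to the ledge, its centre between -90 and +120 mm along the ledge's x; every other loose thing is within 15 mm of where it started (y of red_plate_front in the frame of ledge between 0.161 and 0.183 m and x of red_plate in the frame of ledge between -0.09 and 0.12 m and z of red_plate in the frame of ledge between 0.056 and 0.064 m and angle between red_plate's own z axis and vertical below 0.04 rad and angle between the y axis of red_plate and the y axis of ledge, either way round below 0.2 rad and linear speed of red_plate below 0.01 m/s and distance of each of blue_plate, ledge_loupe, table_loupe, coin_tube, magnifier from where it was at the start of the episode below 0.015 m); the robot touches nothing.
It fails at once if the red plate is lifted more than 10 mm off the ledge (z of red_plate in the frame of ledge above 0.07 m).
It fails at once if the red plate tips by more than 0.15 rad or falls off (angle between red_plate's own z axis and vertical above 0.15 rad or z of red_plate in the frame of ledge below 0.045 m).
It fails at once if the blue plate is moved more than 15 mm (distance of blue_plate from where it was at the start of the episode above 0.015 m).
It fails at once if a loupe, the coin tube or the magnifying glass is moved more than 15 mm (distance of any of ledge_loupe, table_loupe, coin_tube, magnifier from where it was at the start of the episode above 0.015 m).
It also fails if it takes over 40 s, if anything falls off the work surface, if the arm or the gripper's body presses on something with over 40 N, if the wrist force passes 120 N, or if a joint passes its speed limit or range.

## Working session

There is one attempt and no reset: what is moved stays moved. The work goes in short steps, each a Python script; the robot and the scene stay as the last script left them, time stands still between calls to the robot, and variables do not carry over. Pictures are saved under pics/ and viewed, about 8 in all and at most 12, crops included, and the job is handed in when it is done.

```bash
ls; mkdir -p pics
python3 - <<'E'
from bench import *
import cv2,numpy as np
for n in("top","side"):
    cv2.imwrite(f"pics/{n}0.png",snapshot(n)[:,:,::-1]); c=camera_info(n); print(n,c)
print(status.read_t(),status.read_tool_rot(),env.grasp_offset)
E
```

```text
pics
top {'fx': 459.4153972640437, 'fy': 459.4153972640437, 'cx': 282.84780844676567, 'cy': 204.08241167687393, 'extrinsics': array([[-0.08673954,  0.96920764, -0.23046217,  0.29712548],
       [-0.99621456, -0.08571513,  0.01447284, -0.12230779],
       [-0.00572691,  0.23084514,  0.97297365,  1.08706542],
       [ 0.        ,  0.        ,  0.        ,  1.        ]])}
side {'fx': 443.14909151487643, 'fy': 443.14909151487643, 'cx': 274.5617363968373, 'cy': 211.2909879662568, 'extrinsics': array([[ 9.99052968e-01,  2.57941122e-02, -3.50404161e-02,
         4.96555215e-01],
       [-4.35034069e-02,  5.77585287e-01, -8.15170344e-01,
        -1.05318563e+00],
       [-7.87766564e-04,  8.15922729e-01,  5.78160427e-01,
         7.14698213e-01],
       [ 0.00000000e+00,  0.00000000e+00,  0.00000000e+00,
         1.00000000e+00]])}
0.1 [ 8.12136103e-01 -5.83467123e-01 -7.73072969e-04 -6.84203274e-04] 0.0187
```

View pics/top0.png

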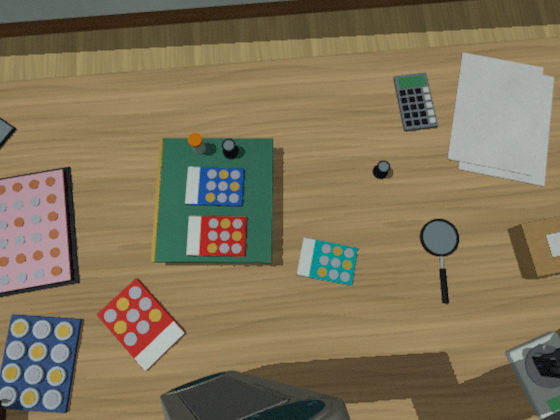

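View pics/side0.png

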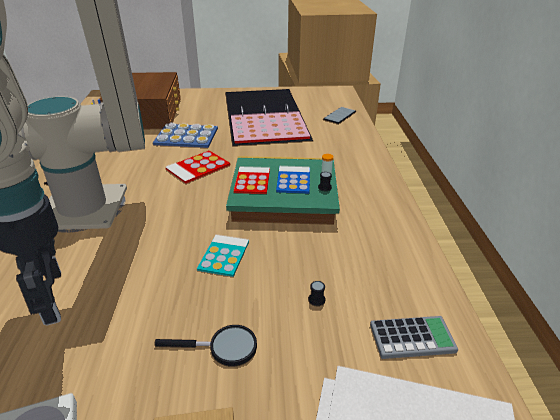

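Candidates in the top view are the red plate on the ledge at (217,237), the red plate on the table at (140,323), which is larger, and the turquoise plate at (328,261). I choose the smaller red one on the ledge at (217,237). Its white band faces the brass-edged end, at column ~158, and the blue plate is at (215,187).

```bash
cat > h.py <<'E'
from bench import *
import cv2,numpy as np
def cast(uv,z,n="top"):
    c=camera_info(n);E=c["extrinsics"];uv=np.atleast_2d(uv).astype(float)
    d=np.c_[(uv[:,0]-c["cx"])/c["fx"],-(uv[:,1]-c["cy"])/c["fy"],-np.ones(len(uv))]@E[:3,:3].T
    o=E[:3,3]; return o+d*((z-o[2])/d[:,2])[:,None]
def rect(mask,z):
    """world min-area rectangle of the largest blob of mask on plane z"""
    cs=cv2.findContours(mask.astype(np.uint8),cv2.RETR_EXTERNAL,cv2.CHAIN_APPROX_NONE)[0]
    k=max(cs,key=cv2.contourArea)[:,0]
    w=cast(k,z)[:,:2]
    r=cv2.minAreaRect((w*1000).astype(np.float32)); return r,cv2.boxPoints(r).round(1)
def masks(im):
    hsv=cv2.cvtColor(im,cv2.COLOR_RGB2HSV);H,S,V=[hsv[...,i].astype(int) for i in range(3)]
    roi=np.zeros(H.shape,bool);roi[130:272,120:285]=1
    red=roi&((H<8)|(H>172))&(S>150)&(V>90)
    white=roi&(S<50)&(V>170)
    green=roi&(H>65)&(H<95)&(S>90)
    blue=roi&(H>100)&(H<130)&(S>120)
    brass=roi&(H>15)&(H<32)&(S>150)
    return dict(red=red,white=white,green=green,blue=blue,brass=brass)
E
python3 - <<'E'
from h import *
im=snapshot("top");m=masks(im)
cv2.imwrite("pics/crop0.png",cv2.resize(im[125:275,110:290,::-1],None,fx=4,fy=4,interpolation=cv2.INTER_CUBIC))
k=np.ones((3,3),np.uint8)
g=m["green"].copy()
print("green",rect(cv2.morphologyEx((g|m["red"]|m["white"]|m["blue"]).astype(np.uint8),cv2.MORPH_OPEN,k),.06))
for n,rows in(("red",slice(208,272)),("blue",slice(150,211))):
    z=np.zeros_like(g);z[rows]=(m[n]|m["white"])[rows]
    print(n,rect(z,.068))
    z=np.zeros_like(g);z[rows]=m["white"][rows];z[:,:180]=0;z[:,205:]=0;print(" white",rect(z,.068))
    z=np.zeros_like(g);z[rows]=m[n][rows];print(" colour",rect(z,.068))
ys,xs=np.nonzero(m["brass"]);print("brass n",len(xs),np.percentile(xs,[0,50,100]))
E
```

```text
green (((567.529052734375, 16.19660186767578), (259.74285888671875, 292.2821350097656), 84.69828796386719), array([[ 410. ,  -99.6],
       [ 701. , -126.6],
       [ 725. ,  132. ],
       [ 434. ,  159. ]], dtype=float32))
red (((479.905517578125, 17.826187133789062), (130.10816955566406, 88.58538055419922), 84.98343658447266), array([[430.1, -43.1],
       [518.3, -50.9],
       [529.7,  78.8],
       [441.5,  86.5]], dtype=float32))
 white (((484.45513916015625, 69.12948608398438), (26.78040313720703, 84.18450164794922), 84.28251647949219), array([[441.2,  60. ],
       [525. ,  51.6],
       [527.7,  78.3],
       [443.9,  86.6]], dtype=float32))
 colour (((478.6311340332031, 3.3076171875), (100.95938873291016, 88.58538818359375), 84.98343658447266), array([[430.1, -43.1],
       [518.3, -50.9],
       [527.2,  49.7],
       [438.9,  57.5]], dtype=float32))
blue (((595.8428955078125, 15.356208801269531), (130.6945037841797, 91.1494140625), 83.26541137695312), array([[542.9, -44.2],
       [633.4, -54.9],
       [648.8,  74.9],
       [558.2,  85.6]], dtype=float32))
 white (((602.4594116210938, 66.74615478515625), (26.71015739440918, 85.7277603149414), 82.99913024902344), array([[558.3,  58.7],
       [643.4,  48.3],
       [646.6,  74.8],
       [561.5,  85.2]], dtype=float32))
 colour (((595.6759643554688, 13.942092895507812), (127.84661865234375, 91.1494140625), 83.26541137695312), array([[542.9, -44.2],
       [633.4, -54.9],
       [648.4,  72.1],
       [557.9,  82.8]], dtype=float32))
brass n 738 [151. 198. 241.]
```

View pics/crop0.png

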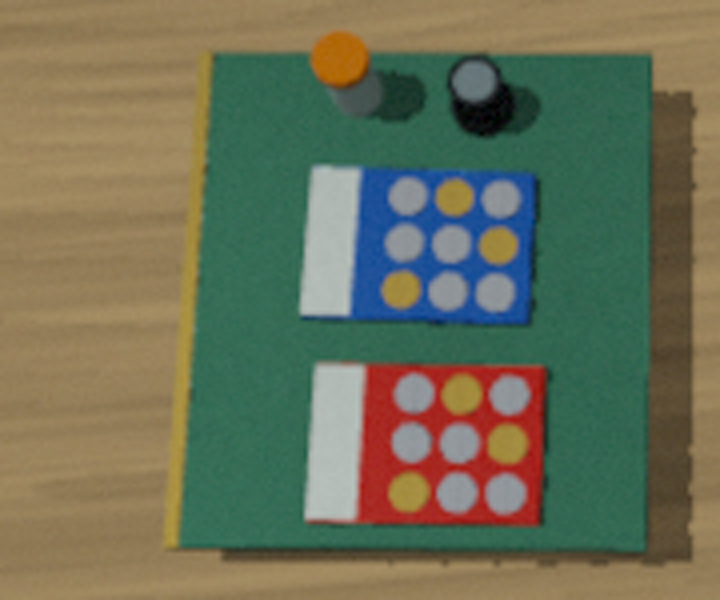

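The crop confirms the choice: the small red plate with nine coins, its white band towards the brass rim on the left. It lies square to the ledge, with the blue plate alongside. Next I locate the rim, then stand the shut fingers behind the plate's back end.

```bash
cat >> h.py <<'E'
from scipy.spatial.transform import Rotation as Ro
def rim(im):
    """outer brass edge line (point, ledge y axis) and back green edge, from row-wise edges"""
    m=masks(im);P=[]
    for r in range(150,256):
        g=np.nonzero(m["green"][r])[0]
        b=np.nonzero(m["brass"][r,g[0]-8:g[0]])[0]
        if len(b): P.append((g[0]-8+b[0]-.5,r))
    P=cast(P,.06)[:,:2]
    vx,vy,x,y=cv2.fitLine((P).astype(np.float32),cv2.DIST_HUBER,0,.001,.001).ravel()
    d=np.array([vx,vy])*np.sign(vx); return np.array([x,y]),d,np.array([-d[1],d[0]])
def plate(im,n="red",rows=slice(205,272)):
    m=masks(im);z=np.zeros_like(m[n]);z[rows]=(m[n]|m["white"])[rows]
    z=cv2.morphologyEx(z.astype(np.uint8),cv2.MORPH_OPEN,np.ones((3,3),np.uint8))
    (c,wh,a),b=rect(z,.068); b=b/1000; b=b[np.argsort(b[:,1])]
    back,front=b[:2].mean(0),b[2:].mean(0); y=(front-back)/np.linalg.norm(front-back)
    c=(front+back)/2
    return c,y,c-y*.065,c+y*.065,np.linalg.norm(front-back)
E
python3 - <<'E'
from h import *
im=snapshot("top");p,ex,ey=rim(im);c,y,bk,fr,L=plate(im)
print("rim",p,ex,ey,"plate",c,y,L,"back",bk,"front short of rim",(p-fr)@ey,"angle",np.cross(ey,y))
print("blue",plate(im,"blue",slice(150,209)))
gripper_close(20)
x=np.array([y[1],-y[0],0])
T=bk-y*.030
for s in(1,-1):
    q=Ro.from_matrix(np.c_[s*x,np.cross([0,0,-1],s*x),[0,0,-1]]).as_quat()
    j=env.ik([*T,.2],q);print(s,q,j)
E
```

```text
rim [0.5841681 0.1529295] [ 0.99562395 -0.09345008] [0.09345008 0.99562395] plate [0.48212498 0.043075  ] [0.08747203 0.996167  ] 0.07945455 back [ 0.4764393  -0.02167585] front short of rim 0.053910885 angle 0.006002642
blue (array([0.600175, 0.055125], dtype=float32), array([0.08951532, 0.99598545], dtype=float32), array([ 0.59435654, -0.00961405], dtype=float32), array([0.6059935 , 0.11986405], dtype=float32), np.float32(0.053063024))
1 [ 0.99904128 -0.04377798  0.         -0.        ] [-0.24414074  0.03257761 -0.38199705  1.15622166  0.          1.41423955]
-1 [0.04377798 0.99904128 0.         0.        ] [-0.24414074  0.03257761 -0.38199705  1.15622166  0.         -1.7273531 ]<stdin>:3: DeprecationWarning: Arrays of 2-dimensional vectors are deprecated. Use arrays of 3-dimensional vectors instead. (deprecated in NumPy 2.0)
```

```bash
sed -i 's/cv2.MORPH_OPEN,np.ones((3,3)/cv2.MORPH_CLOSE,np.ones((5,5)/' h.py
python3 - <<'E'
from h import *
im=snapshot("top");p,ex,ey=rim(im);c,y,bk,fr,L=plate(im)
m=masks(im)
G=[(np.nonzero(m["green"][r,:280])[0].max()+.5,r) for r in range(150,256)]
print("ledge length check",np.median((p-cast(G,.06)[:,:2])@ey))
print("plate",c,y,L,"back",bk,"front short of rim",(p-fr)@ey)
b=plate(im,"blue",slice(150,209));print("blue",b[0],b[1],b[4])
np.savez("start.npz",c=c,y=y,bk=bk,fr=fr,p=p,ex=ex,ey=ey,blue=b[0])
x=np.array([y[1],-y[0],0]);q=Ro.from_matrix(np.c_[x,np.cross([0,0,-1],x),[0,0,-1]]).as_quat()
T=bk-y*.030
env.move_ptp([*T,.2],q); env.move_straight([*T,.09])
print(status.read_tcp_pos(),status.read_t(),status.read_gripper_width(),status.read_ft_force())
cv2.imwrite("pics/w1.png",snapshot("wrist")[:,:,::-1]);cv2.imwrite("pics/s1.png",cv2.resize(snapshot("side")[100:260,180:390,::-1],None,fx=3,fy=3))
E
```

```text
ledge length check 0.26795820797095127
plate [0.4799   0.017975] [0.08739053 0.9961741 ] 0.13044907 back [ 0.47421962 -0.04677631] front short of rim 0.07892534
blue [0.59585 0.01555] [0.114624  0.9934089] 0.13086252
[ 0.47234863 -0.0770515   0.09067744] 4.0 0.0013627401694240935 [-0.14117017  0.36383858  0.29161046]
```

View pics/w1.png

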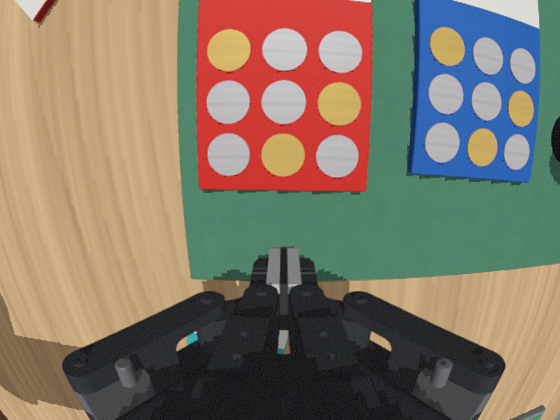

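View pics/s1.png

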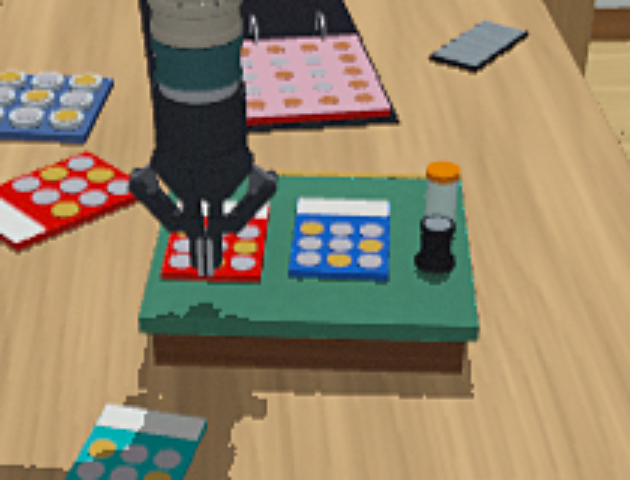

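The wrist view shows the shut fingertips at (284,250), centred behind the red plate's back edge (283,190). The side view shows them clear of everything. Lowering and pushing a first 95 mm.

Run:
```python
from h import *
s=np.load("start.npz");y=s["ey"];bk=s["bk"];T=bk-y*.030
env.move_straight([*T,.0635],v=.05);print(status.read_tcp_pos(),status.read_ft_force())
for d in(-.014,.03,.084):
    env.move_straight([*(bk+y*d),.0635],v=.06);print(d,status.read_tcp_pos(),status.read_ft_force(),status.read_t())
env.move_straight([*(bk+y*.06),.0635],v=.1)
env.move_straight([*(bk+y*.03),.16],v=.2)
cv2.imwrite("pics/w2.png",snapshot("wrist")[:,:,::-1]);cv2.imwrite("pics/t2.png",cv2.resize(snapshot("top")[125:275,110:290,::-1],None,fx=4,fy=4))
print(status.read_t())
```

```text
[ 0.47133525 -0.07662163  0.06326412] [-0.0570383   0.42507855  0.14205839]
-0.014 [ 0.47304795 -0.06024822  0.06366166] [ 0.08259135 -0.8269975   0.38257789] 5.2
0.03 [ 0.4768627  -0.01630874  0.0633889 ] [0.88282089 0.02761168 0.27720614] 6.0833
0.084 [0.48214873 0.03705656 0.06363104] [-0.07955959  0.04804599  0.28887127] 7.1333
8.2833
```

View pics/t2.png

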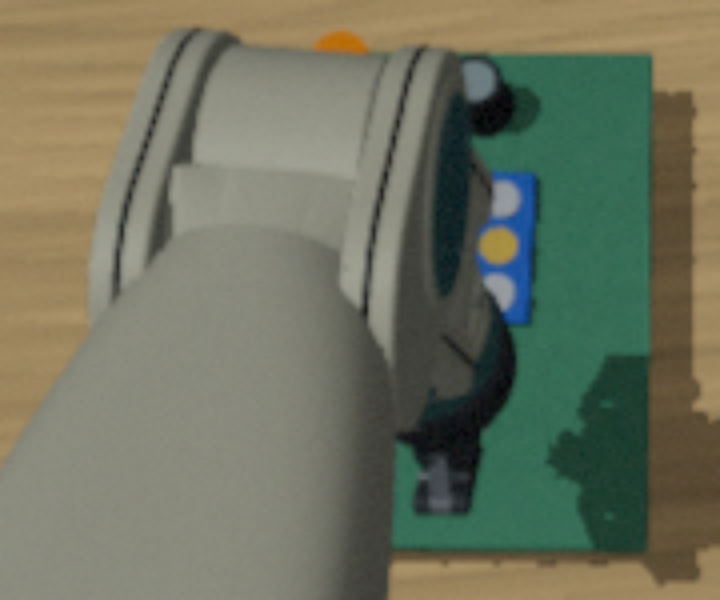

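The top view is blocked by the arm, so I move it aside and measure numerically.

```bash
cat > chk.py <<'E'
from h import *
s=np.load("start.npz")
env.move_ptp([.33,-.30,.2],status.read_tool_rot())
im=snapshot("top");m=masks(im);p,ey,ex=s["p"],s["ey"],s["ex"]
c,y,bk,fr,L=plate(im);b=plate(im,"blue",slice(150,205))
print("L",L,"c",c,"beyond rim",(fr-p)@ey,"angle",y@ex,"x shift",(c-s["c"])@ex,"back",bk,"blue shift",b[0]-s["blue"],b[4],status.read_t())
cv2.imwrite(__import__("sys").argv[1],cv2.resize(im[125:275,110:290,::-1],None,fx=4,fy=4))
E
python3 chk.py pics/t3.png
```

```text
L 0.1309061 c [0.48705    0.11219999] beyond rim 0.015557993 angle -0.004160993 x shift -0.0015483988 back [0.48133978 0.04745129] blue shift [0.00080001 0.00035   ] 0.13211906 9.5583
```

View pics/t3.png

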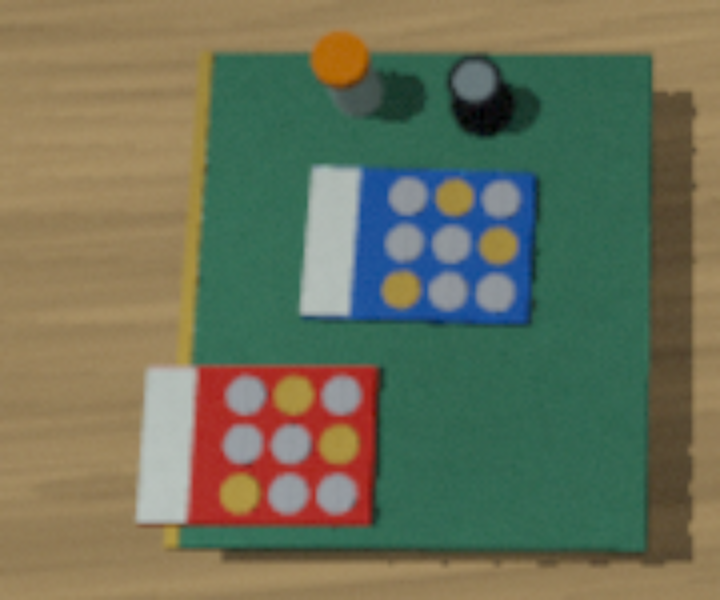

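The plate is square (0.004 rad), about 16 mm beyond the rim by ray casting, and the blue plate has not moved. It needs another ~21 mm.

```bash
python3 - <<'E'
from h import *
s=np.load("start.npz");y=s["ey"];bk=s["bk"];x=s["ex"]
q=Ro.from_matrix(np.c_[[*x,0],np.cross([0,0,-1],[*x,0]),[0,0,-1]]).as_quat()
o=bk-x*.001
env.move_ptp([*(o+y*.055),.14],q); env.move_straight([*(o+y*.055),.0635],v=.08)
env.move_straight([*(o+y*.080),.0635],v=.06)
env.move_straight([*(o+y*.105),.0635],v=.04);print(status.read_tcp_pos(),status.read_ft_force())
env.move_straight([*(o+y*.075),.0635],v=.08)
env.move_straight([*(o+y*.06),.16],v=.15)
E
python3 chk.py pics/t4.png
```

```text
[0.48290703 0.05837018 0.06349736] [ 0.40166024  0.82782722 -0.0234551 ]
L 0.13140418 c [0.48885 0.13265] beyond rim 0.036086768 angle -0.004495263 x shift -0.0016372958 back [0.48316145 0.0678994 ] blue shift [0.00080001 0.0003    ] 0.13201945 16.0083
```

View pics/t4.png

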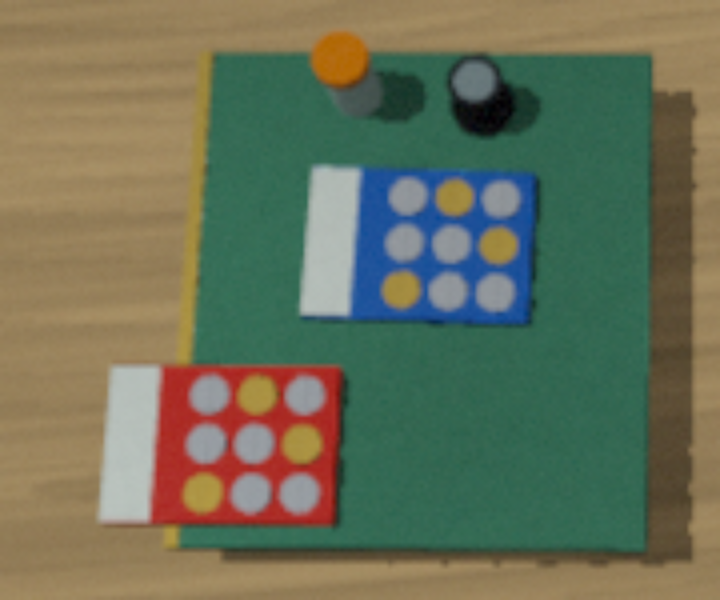

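The white band (columns 100–160) is wholly beyond the rim (about column 175) and the first coins (from about column 184) are over the ledge. Everything else stands as before, so I'm handing in.

```bash
python3 -c "
from bench import *
print(status.read_tcp_pos(),status.read_ft_force());env.hand_in()"
```

```text
[ 0.3303831  -0.29908119  0.19955871] [0.81032826 0.16294984 0.83836085]
the job is handed in; nothing more can be done
```

I pushed the red plate along the ledge with the shut fingertips in two strokes, about 95 mm and then 21 mm, with a look from the top camera between them. I then moved the arm clear and handed the job in. The robot clock read about 16 s at the last check, and no verdict was reported.

- **Red plate:** the last top view put its banded end about 36 mm beyond the brass edge (allowed 26 to 48). It was about 0.0045 rad off square, and its sideways shift was under 2 mm. The white band is wholly out and all the coins are over the ledge.
- **Other things:** the blue plate moved less than 1 mm by measurement. The coin tube and ledge loupe looked unmoved in the picture. I did not re-measure the table loupe and magnifier, but the arm stayed well above them.
- **Disagreement:** after the first stroke, a rough pixel estimate gave about 17 mm beyond the edge against 15.6 mm by ray casting. The ledge also measured 268 mm long against its stated 270 mm. Both are small against the tolerance of about ±11 mm.

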